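# Stack lens spacers on the assembly arbor and press them home

## Robot

A 7-joint arm with a two-finger parallel gripper is mounted at the origin on the work surface. World frame = base frame: x ahead of the robot, y to its left, z up, the work surface at z = 0. Lengths are in mm, angles in rad, forces in N, time in s.
With the tool pointing down it reaches from about 350 to 900 mm from the base axis. Payload 8.1 kg.
Tool frame: the origin (TCP) lies at the very end of the fingers, on their centre line; the grasp point (between the pads) lies 19 mm behind it (env.grip_depth is the distance from the TCP to the grasp point, in mm); z points along the fingers, y is the line along which they close (so a half turn about z gives the same grasp; the last joint's range is limited). The gripper opens to 85 mm and grips with 20 to 120 N. Pads are 22 mm wide; open, the fingers measure 114 mm over their backs; the gripper's body (76 mm by 85 mm) begins 54 mm behind the grasp point. The pads swing forward as they close: fully open they stand 13 mm farther back than shut.
Start: joints at [1.225, 0.434, 0.025, 1.573, -0.012, 1.134, -0.075], TCP at [150.238, -606.688, 231.323] pointing down, gripper open.
Joint ranges: [-2.62, 2.62], [-0.44, 2.09], [-1.27, 1.32], [0.08, 2.57], [-1.32, 4.46], [0.12, 2], [-2.74, 2.74]. Speed limits (rad/s): [2.22, 2.22, 3.01, 3.01, 3.14, 3.14, 3.14].

## Interface

Orientations are given as a unit quaternion [w, x, y, z].
In Python, from station import env gives the robot as it stands.
- The arm moves only by the tool send_rows, never from a script. Its argument "commands" is a list of rows, each an object of numbers: "tx", "ty", "tz": the shift along the world's x, y, z scaled (see below); "ax", "ay", "az": the turn, a rotation vector about the world's x, y, z scaled (see below); "grip": the opening, from 0 (shut) to 1 (fully open). In form: [{"tx": .., "ty": .., "tz": .., "ax": .., "ay": .., "az": .., "grip": ..}, ...]. A call has 1 to 8 rows; each row is the pose to reach, as a shift and turn from the pose commanded when the call began, turning the shorter way round; what a row does not reach only later rows make up. The controller multiplies each number of a shift by 80 cm and each number of a turn by 180 degrees. A row lasts 1/8 s, in which the tool goes at most 62.5 mm and 10.7 degrees, less where a joint would pass 70% of its speed; a pose out of reach is approached as far as the arm can. A call with a number of a shift or a turn outside -1 to 1 is refused whole. A call with a gripper value outside its range is refused whole. The fingers move at their own pace and stop on an object; "grip_force" is the grip in N (left out, the last holds). Time passes only in rows, so rows that repeat a pose let the fingers close. It gives the time, the measured TCP pose, the force, the opening and the grip force at its end, in the units of the state.
- env.read_state(): the state, without advancing time (a new reading comes with each control period).
- env.read_camera(name): name is "scene" or "top" or "wrist"; returns a dict with "pixels" (420x560x3 uint8, red, green, blue), "mtx" (3x3 intrinsics, pixels), "world_from_camera" (4x4, takes a point from camera to world coordinates); the wrist camera has in their place "tool_from_camera" (4x4, takes a point from camera to tool coordinates, whose origin is the TCP and whose axes are the flange's). Camera axes: x right, y down, z forward; pixel columns grow to the right and rows downward; lengths in mm; the calibration is good to about 2 mm. A picture is of the moment at which its call begins: read the wrist's pose just before it. There is no depth.
- env.finish_job(): hands the job in; it is judged then, once.
The state is a dict: "time_s": time; "joint_positions": joint angles; "joint_vel": joint speeds; "effort": joint torques, N m; "eef_pos": TCP position; "orientation": TCP orientation; "contact_force": force on the tool from outside, world axes, zero at the start; "wrist_torque": the same for the moment, N m; "opening": opening from 0.0 (shut) to 1.0 (fully open); "gripper_force": force on a finger pad.
Only numpy, scipy, OpenCV 4.12 (cv2) and the standard library are available. Lean on these libraries where they do the work, as an engineer would, in place of code of your own. Each camera call takes 0.05 s, during which the arm holds its last target. There are 200 camera calls.

## Task

Thread the three aluminium lens spacer rings onto the upright arbor of the grey assembly stand, thickest first at the bottom, then the middle one, the thinnest on top, setting each down on the stack without dropping or forcing it. Only when all three are on, push the stack down until the black collar beneath it is fully home on the plate, hold it there for one second with about 17 newtons, then let go. Never press or knock the stand with more than 30 newtons, and leave the other things on the bench where they are.

Things in the scene. Friction and masses are not known exactly. Their poses are not given: they have to be found in the camera images.
- jig: assembly stand fixed to the bench: grey base 100 x 90 x 12 mm, on it a clamped steel cross-slide (plate 56 x 56 mm, top 20 mm above the bench) that carries an upright steel arbor, on which a black plastic collar rides, 40 mm across and 8 mm thick. Origin at the centre of the base's underside, x along its 100 mm side, z up
- collar (a joint): height of the collar above the plate in m: 0 = fully home on the plate (a hard stop; collar top then 28 mm above the bench), up to 0.02; it starts 10 to 20 mm up. Held by friction: it starts to slide down under about 5 to 8 N, stays where it is left, does not spring back, and the weight of the rings does not move it
- ring_thick: plain bare aluminium spacer ring, 44 mm outside, straight bore 17.6 mm, 22 mm thick, about 76 g, lying flat on the table at the start; origin at the centre of its underside, z up along its axis
- ring_medium: plain bare aluminium spacer ring, 44 mm outside, straight bore 17.6 mm, 14 mm thick, about 48 g, lying flat on the table at the start; origin at the centre of its underside, z up along its axis
- ring_thin: plain bare aluminium spacer ring, 44 mm outside, straight bore 17.6 mm, 8 mm thick, about 28 g, lying flat on the table at the start; origin at the centre of its underside, z up along its axis
- objective: steel microscope objective standing on its nose, 27 mm wide, 42 mm tall; leave alone. Origin under its centre
- eyepiece: black eyepiece standing up, 34 mm wide, 52 mm tall; leave alone. Origin under its centre
- dish: small glass dish, 60 mm wide, 15 mm high; leave alone. Origin under its centre
- bottle_a: brown reagent bottle with black cap, 56 mm wide, 120 mm tall; leave alone. Origin under its centre
- bottle_b: brown reagent bottle with black cap, 48 mm wide, 100 mm tall; leave alone. Origin under its centre
- driver: grey-handled screwdriver lying on the bench, 170 mm long; leave alone. Origin under its middle
- arbor_nominal (a point): point 98 mm above the base's centre. The arbor (16 mm across, flat top at this height, chamfer there 2 mm high, 1.5 mm wide) is upright and firm, but its slide is clamped where the last user left it: it stands up to 3.5 mm off this point along the base's x and up to 3.5 mm along its y. This offset is not in the reading; feel or look for it
Things that resemble listed ones, but are neither listed nor needed, are in the scene too. What is shaped like the ring_medium but purple is not meant.

How it is judged (in metres and radians):
On the way, in this order (a step that is already met when the one before it is completed fails the run):
1. the thick ring is on the arbor and rests flat on the collar (horizontal distance between ring_thick and jig below 0.0065 m and height (world z) of ring_thick below 0.055 m and angle between ring_thick's own z axis and vertical below 0.1 rad and contact force between ring_thick and jig above 0.2 N), for 0.2 s.
2. the middle ring is on the arbor and rests flat on the thick one (all of step 1 and horizontal distance between ring_medium and ring_thick below 0.003 m and z of ring_medium in the frame of ring_thick between 0.0195 and 0.0245 m and angle between ring_medium's own z axis and vertical below 0.1 rad), for 0.2 s.
3. the thin ring is on the arbor and rests flat on the middle one (all of step 2 and horizontal distance between ring_thin and ring_medium below 0.003 m and z of ring_thin in the frame of ring_medium between 0.0115 and 0.0165 m and angle between ring_thin's own z axis and vertical below 0.1 rad), for 0.2 s.
4. the collar is home and the stack is pressed onto it with more than 12 N (all of step 3 and value of joint collar below 0.0015 m and contact force between ring_thick and jig above 12 N), for 0.4 s.
At the end, for the whole second after the job is handed in: all three rings are at rest, level, threaded on the arbor, thick, middle, thin from below: the thick one resting on the collar, each other one flat on the one below (within 2.5 mm in height, 3 mm sideways, 0.1 rad), and the collar is within 1.5 mm of home (all of step 3 and value of joint collar below 0.0015 m and linear speed of each of ring_thick, ring_medium, ring_thin below 0.02 m/s); the robot touches nothing.
It fails at once if more than 30 N on the stand (base, plates, arbor or collar) (contact force between jig and anything else above 30 N).
It fails at once if a bystander moved by more than 30 mm (distance of any of objective, eyepiece, dish, bottle_a, bottle_b, driver from where it was at the start of the episode above 0.03 m).
It also fails if it takes over 72 s, if anything falls off the work surface, if the arm or the gripper's body presses on something with over 40 N, if the wrist force passes 120 N, or if a joint passes its speed limit or range.

## Working session

There is one attempt and no reset: what is moved stays moved. The work goes in short steps, Python scripts to look and compute and a tool call to move; the robot and the scene stay as the last step left them, time stands still between calls to the robot, and variables do not carry over. Pictures are saved under pics/ and viewed, at most 10 in all, crops included, and the job is handed in when it is done.

Besides the shell and the picture viewer there is one more tool, called by a JSON object that holds its "fn" and its "kwargs", one argument or row to a line. send_rows: Moves the arm, as the interface text tells. Shifts and turns lie within -1 to 1; 1 stands for 80 cm of shift or 180 degrees of turn. Its arguments: {"type":"object","properties":{"commands":{"type":"array"},"grip_force":{"type":"number"}},"required":["commands"]}

```bash
mkdir -p pics; ls; cat > h.py <<'E'
import numpy as np, cv2, json
from station import env
def cam(n,fn=None):
    s=env.read_state(); c=env.read_camera(n)
    im=np.array(c["pixels"])
    if fn: cv2.imwrite("pics/"+fn,im[:,:,::-1])
    K=np.array(c["mtx"])
    if "world_from_camera" in c: T=np.array(c["world_from_camera"])
    else:
        from scipy.spatial.transform import Rotation as R
        q=s["orientation"]; W=np.eye(4); W[:3,:3]=R.from_quat([q[1],q[2],q[3],q[0]]).as_matrix(); W[:3,3]=s["eef_pos"]
        T=W@np.array(c["tool_from_camera"])
    return im,K,T
def ray(K,T,u,v,z):
    d=T[:3,:3]@np.linalg.inv(K)@np.array([u,v,1.]); o=T[:3,3]
    return o+d*(z-o[2])/d[2]
def proj(K,T,p):
    c=np.linalg.inv(T)@np.append(p,1); q=K@c[:3]; return q[:2]/q[2]
E
python3 - <<'E'
from h import *
np.set_printoptions(precision=3,suppress=True)
for n in("top","scene","wrist"):
    im,K,T=cam(n,n+"0.png"); np.savez(n+"0.npz",im=im,K=K,T=T); print(n,K[0,0],T)
print(env.read_state())
E
```

```text
pics
top 435.3605566862358 [[   0.007   -0.976    0.22   316.114]
 [  -1.      -0.008   -0.       0.547]
 [   0.002   -0.22    -0.976 1326.474]
 [   0.       0.       0.       1.   ]]
scene 432.57639506740287 [[   0.869    0.305   -0.391  963.578]
 [   0.495   -0.549    0.673 -704.22 ]
 [  -0.009   -0.778   -0.628  745.958]
 [   0.       0.       0.       1.   ]]
wrist 351.6506497881878 [[   0.24    -0.928   -0.286  224.399]
 [  -0.971   -0.23    -0.069 -588.199]
 [  -0.002    0.294   -0.956  373.353]
 [   0.       0.       0.       1.   ]]
{'time_s': 0.15, 'joint_positions': array([ 1.225,  0.435,  0.025,  1.574, -0.012,  1.134, -0.075]), 'joint_vel': array([ 0.   , -0.002,  0.001, -0.002,  0.001, -0.004, -0.   ]), 'effort': array([  0.001, -67.089,   1.025, -31.645,   0.016,   0.009,   0.   ]), 'eef_pos': array([ 150.114, -606.312,  230.713]), 'orientation': array([-0.001,  0.993,  0.121, -0.   ]), 'contact_force': array([ 0.686, -0.233,  0.618]), 'wrist_torque': array([ 0.055,  0.037, -0.044]), 'gripper_force': 0.0, 'opening': 1.000865844644917}
```

View pics/top0.png

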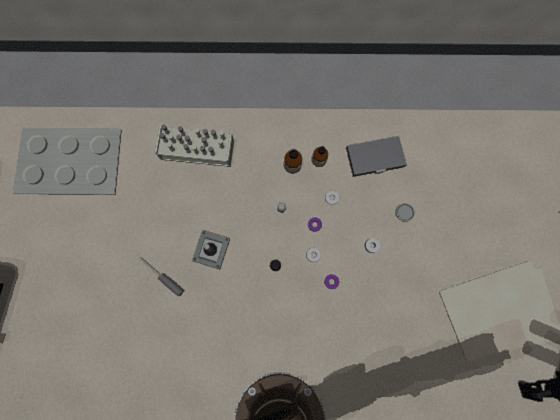

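View pics/scene0.png

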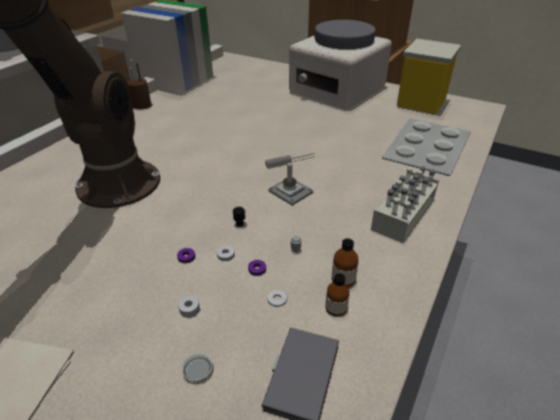

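The top view shows the stand at (211,249), with bare rings at (332,198), (313,255) and (373,245). The purple decoys are at (315,224) and (332,282). In the scene view the ring at (188,306) looks thick, the one at (225,252) medium and the one at (277,298) thin.

```bash
python3 - <<'E'
from h import *
np.set_printoptions(precision=1,suppress=True)
t=np.load("top0.npz"); s=np.load("scene0.npz")
for n,a,b,z in(("thick",(373,245),(188,306),22),("med",(313,255),(225,252),14),("thin",(332,198),(277,298),8),("jig",(211,249),(291,189),20),("obj",(281,207),(296,243),42),("eye",(275,265),(239,213),52)):
    print(n,ray(t["K"],t["T"],*a,z),ray(s["K"],s["T"],*b,z))
big=cv2.resize(t["im"][180:300,180:420],None,fx=3.3,fy=3.3,interpolation=cv2.INTER_CUBIC)
big2=cv2.resize(s["im"][170:330,160:320],None,fx=3.3,fy=3.3,interpolation=cv2.INTER_CUBIC)
cv2.imwrite("pics/s_crop.png",big2[:,:,::-1])
E
```

```text
thick [ 493.6 -279.1   22. ] [ 500.3 -284.3   22. ]
med [463.  -98.6  14. ] [ 468.4 -103.2   14. ]
thin [ 641.9 -160.     8. ] [ 648.4 -162.7    8. ]
jig [478.1 208.6  20. ] [488.  201.5  20. ]
obj [604.3  -1.   42. ] [618.6 -17.3  42. ]
eye [428.8  15.2  52. ] [442.1   2.7  52. ]
```

View pics/s_crop.png

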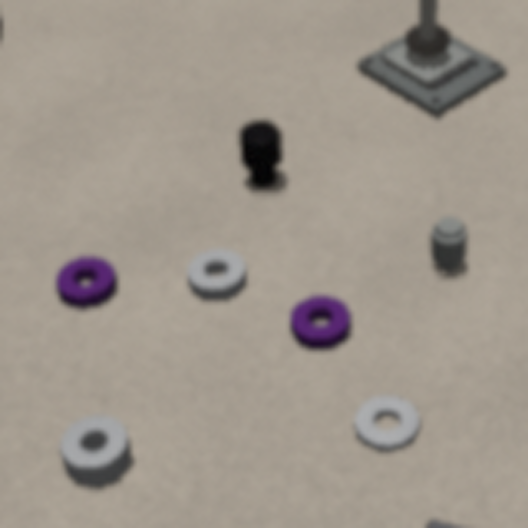

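{"fn": "send_rows", "kwargs": {
  "commands": [
    {"tx":0.431,"ty":0.408,"tz":-0.13,"ax":0,"ay":0,"az":-0.077,"grip":1},
    {"tx":0.431,"ty":0.408,"tz":-0.13,"ax":0,"ay":0,"az":-0.077,"grip":1},
    {"tx":0.431,"ty":0.408,"tz":-0.13,"ax":0,"ay":0,"az":-0.077,"grip":1},
    {"tx":0.431,"ty":0.408,"tz":-0.13,"ax":0,"ay":0,"az":-0.077,"grip":1},
    {"tx":0.431,"ty":0.408,"tz":-0.13,"ax":0,"ay":0,"az":-0.077,"grip":1},
    {"tx":0.431,"ty":0.408,"tz":-0.13,"ax":0,"ay":0,"az":-0.077,"grip":1},
    {"tx":0.431,"ty":0.408,"tz":-0.13,"ax":0,"ay":0,"az":-0.077,"grip":1},
    {"tx":0.431,"ty":0.408,"tz":-0.13,"ax":0,"ay":0,"az":-0.077,"grip":1}
  ]
}}

```text
time_s: 1.15
eef_pos: [496.7, -277.8, 126.7]
orientation: [-0.0, 1.0, 0.001, -0.0]
contact_force: [1.2, -0.3, 0.1]
opening: 0.998
gripper_force: 0.0
```

```bash
python3 - <<'E'
from h import *
np.set_printoptions(precision=2,suppress=True)
im,K,T=cam("wrist","w1.png"); np.savez("w1.npz",im=im,K=K,T=T); s=env.read_state(); print(s["eef_pos"],s["orientation"],T)
E
```

```text
[ 501.17 -271.56  125.55] [-0.  1.  0.  0.] [[   0.     -0.96   -0.29  573.12]
 [  -1.     -0.      0.   -277.48]
 [  -0.      0.29   -0.96  269.41]
 [   0.      0.      0.      1.  ]]
```

View pics/w1.png

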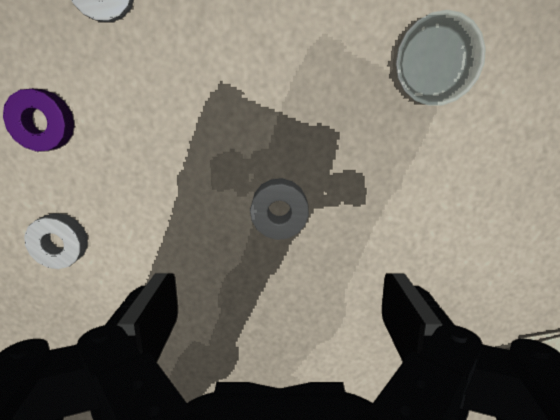

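{"fn": "send_rows", "kwargs": {
  "commands": [
    {"tx":-0.016,"ty":0.606,"tz":0.1,"ax":0,"ay":0,"az":0,"grip":1},
    {"tx":-0.016,"ty":0.606,"tz":0.1,"ax":0,"ay":0,"az":0,"grip":1},
    {"tx":-0.016,"ty":0.606,"tz":0.1,"ax":0,"ay":0,"az":0,"grip":1},
    {"tx":-0.016,"ty":0.606,"tz":0.1,"ax":0,"ay":0,"az":0,"grip":1},
    {"tx":-0.016,"ty":0.606,"tz":0.1,"ax":0,"ay":0,"az":0,"grip":1},
    {"tx":-0.016,"ty":0.606,"tz":0.1,"ax":0,"ay":0,"az":0,"grip":1},
    {"tx":-0.016,"ty":0.606,"tz":0.1,"ax":0,"ay":0,"az":0,"grip":1},
    {"tx":-0.016,"ty":0.606,"tz":0.1,"ax":0,"ay":0,"az":0,"grip":1}
  ]
}}

```text
time_s: 2.2
eef_pos: [481.8, 206.7, 207.8]
orientation: [-0.0, 1.0, 0.001, 0.0]
contact_force: [0.3, 0.1, 0.4]
opening: 0.999
gripper_force: 0.0
```

```bash
python3 - <<'E'
from h import *
np.set_printoptions(precision=2,suppress=True)
for i in range(6):
    im,K,T=cam("wrist",f"j{i}.png"); np.savez("j1.npz",im=im,K=K,T=T); s=env.read_state(); print(s["time_s"],s["eef_pos"],s["joint_vel"])
E
```

```text
2.25 [480.96 215.22 209.11] [ 0.05 -0.02 -0.    0.05 -0.03 -0.04  0.15]
2.3 [481.26 211.72 208.37] [ 0.06 -0.01  0.07  0.05  0.02 -0.01  0.08]
2.35 [481.65 207.84 207.65] [ 0.05 -0.01  0.06  0.04  0.01  0.    0.03]
2.4 [481.91 205.22 207.17] [ 0.04 -0.01  0.03  0.02  0.01  0.    0.  ]
2.45 [482.1  203.66 206.94] [ 0.02 -0.    0.02  0.01 -0.   -0.   -0.  ]
2.5 [482.25 202.91 206.89] [ 0.01 -0.    0.01  0.   -0.   -0.   -0.  ]
```

View pics/j5.png

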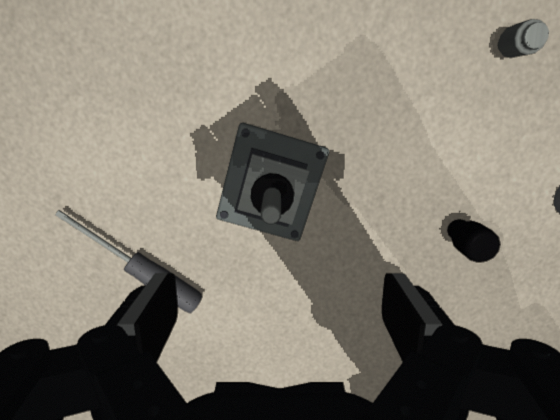

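```bash
python3 - <<'E'
from h import *
np.set_printoptions(precision=2,suppress=True)
im,K,T=cam("wrist"); np.savez("j2.npz",im=im,K=K,T=T); s=env.read_state(); print(s["eef_pos"])
c=im[160:240,230:320]
b=cv2.resize(c,None,fx=6.6,fy=6.6,interpolation=cv2.INTER_CUBIC).astype(float)
b=np.clip(b*1.8,0,255).astype(np.uint8)
cv2.imwrite("pics/arb.png",b[:,:,::-1])
E
```

```text
[482.35 202.63 206.94]
```

View pics/arb.png

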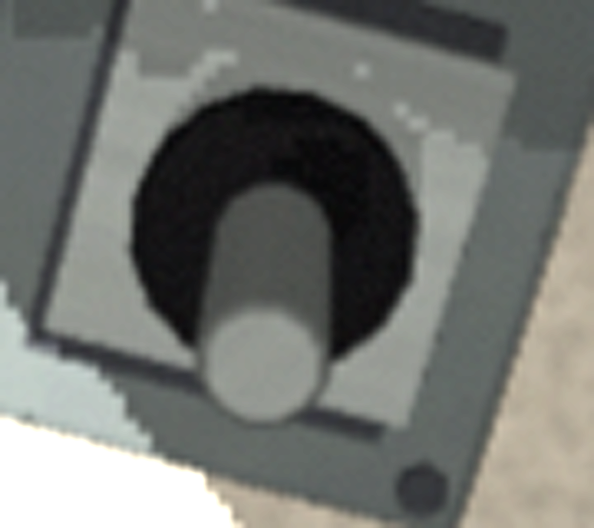

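```bash
cat >> h.py <<'E'
def ring(im,K,T,z,u,v,r=34):
    # fit outer top-face circle from bright/grey low-saturation hole centre & outline
    g=cv2.cvtColor(im,cv2.COLOR_RGB2GRAY).astype(np.float32)
    pts=[]
    d=np.linalg.norm(T[:3,3]-ray(K,T,u,v,z)); return d
E
python3 - <<'E'
from h import *
np.set_printoptions(precision=2,suppress=True)
j=np.load("j2.npz"); w=np.load("w1.npz")
print("arbor",ray(j["K"],j["T"],269.65,214.8,98))
print("T->tool",j["T"])
c=w["im"][165:255,235:325]
b=cv2.resize(c,None,fx=6.6,fy=6.6,interpolation=cv2.INTER_CUBIC).astype(float)
cv2.imwrite("pics/rg.png",np.clip(b*1.8,0,255).astype(np.uint8)[:,:,::-1])
print("ring",ray(w["K"],w["T"],279.5,209.5,22))
for n,u,v,z in(("med",52,242,14),("purple",40,121,14)): print(n,ray(w["K"],w["T"],u,v,z))
E
```

```text
arbor [478.27 210.26  98.  ]
T->tool [[ -0.    -0.96  -0.3  558.79]
 [ -1.     0.    -0.   203.23]
 [  0.     0.3   -0.96 349.59]
 [  0.     0.     0.     1.  ]]
ring [ 498.2  -277.64   22.  ]
med [468.79 -99.92  14.  ]
purple [ 560.51 -108.7    14.  ]
```

View pics/rg.png

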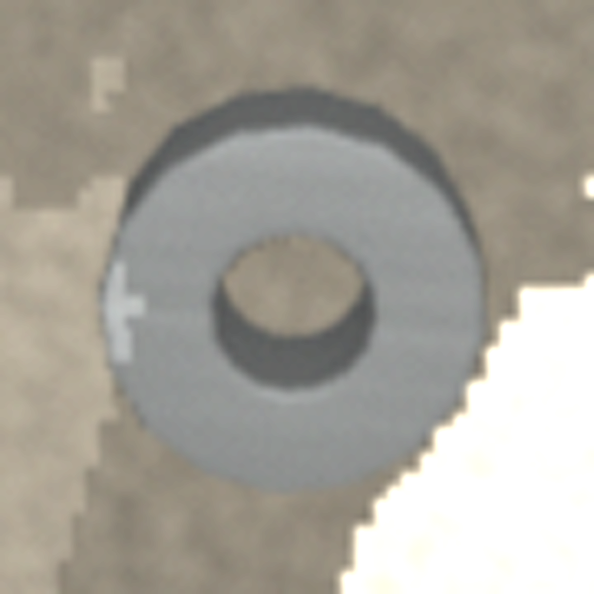

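{"fn": "send_rows", "kwargs": {
  "commands": [
    {"tx":0.0185,"ty":-0.6019,"tz":-0.18,"ax":0,"ay":0,"az":0,"grip":1},
    {"tx":0.0185,"ty":-0.6019,"tz":-0.18,"ax":0,"ay":0,"az":0,"grip":1},
    {"tx":0.0185,"ty":-0.6019,"tz":-0.18,"ax":0,"ay":0,"az":0,"grip":1},
    {"tx":0.0185,"ty":-0.6019,"tz":-0.18,"ax":0,"ay":0,"az":0,"grip":1},
    {"tx":0.0185,"ty":-0.6019,"tz":-0.18,"ax":0,"ay":0,"az":0,"grip":1},
    {"tx":0.0185,"ty":-0.6019,"tz":-0.18,"ax":0,"ay":0,"az":0,"grip":1},
    {"tx":0.0185,"ty":-0.6019,"tz":-0.18,"ax":0,"ay":0,"az":0,"grip":1},
    {"tx":0.0185,"ty":-0.6019,"tz":-0.18,"ax":0,"ay":0,"az":0,"grip":1}
  ]
}}

```text
time_s: 3.55
eef_pos: [495.7, -277.7, 63.6]
orientation: [0.0, 1.0, -0.001, -0.0]
contact_force: [0.7, 0.7, 0.3]
opening: 1.003
gripper_force: 0.0
```

{"fn": "send_rows", "kwargs": {
  "commands": [
    {"tx":0,"ty":0,"tz":0,"ax":0,"ay":0,"az":0,"grip":1},
    {"tx":0,"ty":0,"tz":-0.025,"ax":0,"ay":0,"az":0,"grip":1},
    {"tx":0,"ty":0,"tz":-0.05,"ax":0,"ay":0,"az":0,"grip":1},
    {"tx":0,"ty":0,"tz":-0.075,"ax":0,"ay":0,"az":0,"grip":1},
    {"tx":0,"ty":0,"tz":-0.076,"ax":0,"ay":0,"az":0,"grip":0.8},
    {"tx":0,"ty":0,"tz":-0.076,"ax":0,"ay":0,"az":0,"grip":0.7}
  ],
  "grip_force": 25
}}

```text
time_s: 4.3
eef_pos: [496.9, -274.6, 3.9]
orientation: [0.0, 1.0, 0.0, 0.0]
contact_force: [0.2, -0.4, 0.3]
opening: 0.703
gripper_force: 0.0
```

{"fn": "send_rows", "kwargs": {
  "commands": [
    {"tx":0,"ty":0,"tz":0,"ax":0,"ay":0,"az":0,"grip":0.6},
    {"tx":0,"ty":0,"tz":0,"ax":0,"ay":0,"az":0,"grip":0.4},
    {"tx":0,"ty":0,"tz":0,"ax":0,"ay":0,"az":0,"grip":0.4},
    {"tx":0,"ty":0,"tz":0,"ax":0,"ay":0,"az":0,"grip":0.4}
  ]
}}

```text
time_s: 4.8
eef_pos: [497.5, -274.7, 4.5]
orientation: [0.0, 1.0, 0.0, 0.001]
contact_force: [-1.2, 0.1, 6.9]
opening: 0.506
gripper_force: 24.5
```

{"fn": "send_rows", "kwargs": {
  "commands": [
    {"tx":0,"ty":0,"tz":0.05,"ax":0,"ay":0,"az":0,"grip":0.4},
    {"tx":0,"ty":0.06,"tz":0.12,"ax":0,"ay":0,"az":0,"grip":0.4},
    {"tx":-0.01,"ty":0.14,"tz":0.17,"ax":0,"ay":0,"az":0,"grip":0.4},
    {"tx":-0.015,"ty":0.22,"tz":0.17,"ax":0,"ay":0,"az":0,"grip":0.4},
    {"tx":-0.02,"ty":0.29,"tz":0.17,"ax":0,"ay":0,"az":0,"grip":0.4},
    {"tx":-0.023,"ty":0.36,"tz":0.17,"ax":0,"ay":0,"az":0,"grip":0.4},
    {"tx":-0.023,"ty":0.43,"tz":0.17,"ax":0,"ay":0,"az":0,"grip":0.4},
    {"tx":-0.023,"ty":0.49,"tz":0.17,"ax":0,"ay":0,"az":0,"grip":0.4}
  ]
}}

```text
time_s: 5.8
eef_pos: [478.2, 120.3, 140.0]
orientation: [-0.0, 1.0, 0.001, 0.001]
contact_force: [0.9, 1.1, -1.1]
opening: 0.51
gripper_force: 26.1
```

{"fn": "send_rows", "kwargs": {
  "commands": [
    {"tx":0,"ty":0.06,"tz":0,"ax":0,"ay":0,"az":0,"grip":0.4},
    {"tx":0,"ty":0.1,"tz":0,"ax":0,"ay":0,"az":0,"grip":0.4},
    {"tx":0,"ty":0.116,"tz":0,"ax":0,"ay":0,"az":0,"grip":0.4},
    {"tx":0,"ty":0.119,"tz":0,"ax":0,"ay":0,"az":0,"grip":0.4},
    {"tx":0,"ty":0.119,"tz":0,"ax":0,"ay":0,"az":0,"grip":0.4},
    {"tx":0,"ty":0.119,"tz":0,"ax":0,"ay":0,"az":0,"grip":0.4}
  ]
}}

```text
time_s: 6.55
eef_pos: [478.8, 211.3, 139.3]
orientation: [0.0, 1.0, -0.001, -0.0]
contact_force: [0.1, 0.3, -1.5]
opening: 0.506
gripper_force: 26.1
```

```bash
python3 - <<'E'
from h import *
np.set_printoptions(precision=2,suppress=True)
im,K,T=cam("wrist"); np.savez("h1.npz",im=im,K=K,T=T); s=env.read_state(); print(s["time_s"],s["eef_pos"],s["contact_force"])
p=s["eef_pos"]
for dz in(0,5,10,20,30): print(dz,proj(K,T,p+[0,0,dz]))
print("arb",proj(K,T,[478.27,210.26,98]))
b=cv2.resize(im[170:400,150:410],None,fx=2.6,fy=2.6,interpolation=cv2.INTER_CUBIC).astype(float)
cv2.imwrite("pics/h1.png",np.clip(b*1.6,0,255).astype(np.uint8)[:,:,::-1])
E
```

```text
6.6 [478.77 211.56 139.35] [-0.07 -0.51 -1.33]
0 [279.31 279.93]
5 [279.32 285.42]
10 [279.32 291.26]
20 [279.34 304.14]
30 [279.37 318.91]
arb [281.56 245.49]
```

View pics/h1.png

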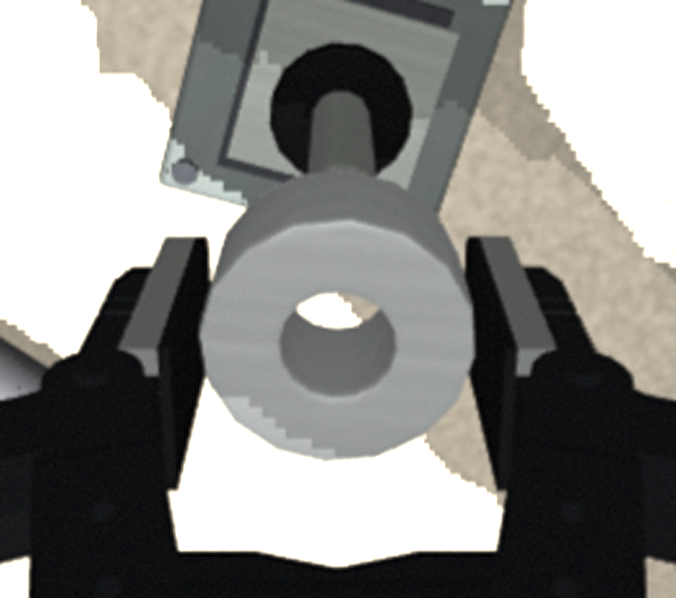

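{"fn": "send_rows", "kwargs": {
  "commands": [
    {"tx":0,"ty":-0.0016,"tz":-0.02,"ax":0,"ay":0,"az":0,"grip":0.4},
    {"tx":0,"ty":-0.0016,"tz":-0.035,"ax":0,"ay":0,"az":0,"grip":0.4},
    {"tx":0,"ty":-0.0016,"tz":-0.038,"ax":0,"ay":0,"az":0,"grip":0.4},
    {"tx":0,"ty":-0.0016,"tz":-0.041,"ax":0,"ay":0,"az":0,"grip":0.4},
    {"tx":0,"ty":-0.0016,"tz":-0.044,"ax":0,"ay":0,"az":0,"grip":0.4},
    {"tx":0,"ty":-0.0016,"tz":-0.047,"ax":0,"ay":0,"az":0,"grip":0.4},
    {"tx":0,"ty":-0.0016,"tz":-0.049,"ax":0,"ay":0,"az":0,"grip":0.4},
    {"tx":0,"ty":-0.0016,"tz":-0.049,"ax":0,"ay":0,"az":0,"grip":0.4}
  ]
}}

```text
time_s: 7.6
eef_pos: [478.7, 211.4, 100.1]
orientation: [0.0, 1.0, 0.0, 0.0]
contact_force: [1.9, -0.7, -2.5]
opening: 0.504
gripper_force: 26.1
```

{"fn": "send_rows", "kwargs": {
  "commands": [
    {"tx":0,"ty":0,"tz":-0.004,"ax":0,"ay":0,"az":0,"grip":0.4},
    {"tx":0,"ty":0,"tz":-0.008,"ax":0,"ay":0,"az":0,"grip":0.4},
    {"tx":0,"ty":0,"tz":-0.012,"ax":0,"ay":0,"az":0,"grip":0.4},
    {"tx":0,"ty":0,"tz":-0.012,"ax":0,"ay":0,"az":0,"grip":0.4}
  ]
}}

```text
time_s: 8.1
eef_pos: [478.7, 211.3, 90.2]
orientation: [0.0, 1.0, 0.0, -0.0]
contact_force: [3.0, -3.4, -2.7]
opening: 0.506
gripper_force: 26.0
```

{"fn": "send_rows", "kwargs": {
  "commands": [
    {"tx":0.001,"ty":-0.0013,"tz":-0.004,"ax":0,"ay":0,"az":0,"grip":0.4},
    {"tx":0.001,"ty":-0.0013,"tz":-0.012,"ax":0,"ay":0,"az":0,"grip":0.4},
    {"tx":0.001,"ty":-0.0013,"tz":-0.02,"ax":0,"ay":0,"az":0,"grip":0.4},
    {"tx":0.001,"ty":-0.0013,"tz":-0.028,"ax":0,"ay":0,"az":0,"grip":0.4},
    {"tx":0.001,"ty":-0.0013,"tz":-0.036,"ax":0,"ay":0,"az":0,"grip":0.4},
    {"tx":0.001,"ty":-0.0013,"tz":-0.042,"ax":0,"ay":0,"az":0,"grip":0.4},
    {"tx":0.001,"ty":-0.0013,"tz":-0.044,"ax":0,"ay":0,"az":0,"grip":0.4},
    {"tx":0.001,"ty":-0.0013,"tz":-0.044,"ax":0,"ay":0,"az":0,"grip":0.4}
  ]
}}

```text
time_s: 9.1
eef_pos: [479.4, 210.6, 55.3]
orientation: [0.0, 1.0, 0.0, -0.0]
contact_force: [-0.4, 0.7, -1.2]
opening: 0.508
gripper_force: 26.1
```

{"fn": "send_rows", "kwargs": {
  "commands": [
    {"tx":0,"ty":0,"tz":-0.001,"ax":0,"ay":0,"az":0,"grip":0.4},
    {"tx":0,"ty":0,"tz":-0.002,"ax":0,"ay":0,"az":0,"grip":0.4},
    {"tx":0,"ty":0,"tz":-0.003,"ax":0,"ay":0,"az":0,"grip":0.4},
    {"tx":0,"ty":0,"tz":-0.004,"ax":0,"ay":0,"az":0,"grip":0.4},
    {"tx":0,"ty":0,"tz":-0.005,"ax":0,"ay":0,"az":0,"grip":0.4},
    {"tx":0,"ty":0,"tz":-0.006,"ax":0,"ay":0,"az":0,"grip":0.4}
  ]
}}

```text
time_s: 9.85
eef_pos: [479.4, 210.6, 50.5]
orientation: [0.0, 1.0, 0.0, -0.0]
contact_force: [-0.1, -0.2, -1.8]
opening: 0.502
gripper_force: 26.1
```

{"fn": "send_rows", "kwargs": {
  "commands": [
    {"tx":0,"ty":0,"tz":-0.001,"ax":0,"ay":0,"az":0,"grip":0.4},
    {"tx":0,"ty":0,"tz":-0.002,"ax":0,"ay":0,"az":0,"grip":0.4},
    {"tx":0,"ty":0,"tz":-0.003,"ax":0,"ay":0,"az":0,"grip":0.4},
    {"tx":0,"ty":0,"tz":-0.0035,"ax":0,"ay":0,"az":0,"grip":0.4},
    {"tx":0,"ty":0,"tz":-0.004,"ax":0,"ay":0,"az":0,"grip":0.4}
  ]
}}

```text
time_s: 10.48
eef_pos: [479.4, 210.6, 47.3]
orientation: [0.0, 1.0, 0.0, 0.0]
contact_force: [0.3, -0.2, -1.2]
opening: 0.507
gripper_force: 26.1
```

{"fn": "send_rows", "kwargs": {
  "commands": [
    {"tx":0,"ty":0,"tz":-0.001,"ax":0,"ay":0,"az":0,"grip":0.4},
    {"tx":0,"ty":0,"tz":-0.002,"ax":0,"ay":0,"az":0,"grip":0.4},
    {"tx":0,"ty":0,"tz":-0.003,"ax":0,"ay":0,"az":0,"grip":0.4},
    {"tx":0,"ty":0,"tz":-0.003,"ax":0,"ay":0,"az":0,"grip":0.4}
  ]
}}

```text
time_s: 10.98
eef_pos: [479.4, 210.6, 45.1]
orientation: [0.0, 1.0, 0.0, 0.0]
contact_force: [-0.8, -0.5, 4.2]
opening: 0.504
gripper_force: 26.5
```

{"fn": "send_rows", "kwargs": {
  "commands": [
    {"tx":0,"ty":0,"tz":0,"ax":0,"ay":0,"az":0,"grip":0.6},
    {"tx":0,"ty":0,"tz":0,"ax":0,"ay":0,"az":0,"grip":0.75},
    {"tx":0,"ty":0,"tz":0.002,"ax":0,"ay":0,"az":0,"grip":0.85},
    {"tx":0,"ty":0,"tz":0.02,"ax":0,"ay":0,"az":0,"grip":0.9},
    {"tx":0,"ty":0,"tz":0.06,"ax":0,"ay":0,"az":0,"grip":1},
    {"tx":0,"ty":0,"tz":0.11,"ax":0,"ay":0,"az":0,"grip":1},
    {"tx":0,"ty":-0.06,"tz":0.125,"ax":0,"ay":0,"az":0,"grip":1},
    {"tx":-0.006,"ty":-0.13,"tz":0.125,"ax":0,"ay":0,"az":0,"grip":1}
  ]
}}

```text
time_s: 11.98
eef_pos: [475.8, 106.6, 147.3]
orientation: [-0.001, 1.0, 0.002, 0.002]
contact_force: [0.9, -0.2, -0.9]
opening: 1.005
gripper_force: 0.0
```

{"fn": "send_rows", "kwargs": {
  "commands": [
    {"tx":-0.007,"ty":-0.07,"tz":0,"ax":0,"ay":0,"az":0,"grip":1},
    {"tx":-0.007,"ty":-0.14,"tz":0,"ax":0,"ay":0,"az":0,"grip":1},
    {"tx":-0.007,"ty":-0.21,"tz":-0.01,"ax":0,"ay":0,"az":0,"grip":1},
    {"tx":-0.007,"ty":-0.25,"tz":-0.02,"ax":0,"ay":0,"az":0,"grip":1},
    {"tx":-0.007,"ty":-0.258,"tz":-0.02,"ax":0,"ay":0,"az":0,"grip":1},
    {"tx":-0.007,"ty":-0.258,"tz":-0.02,"ax":0,"ay":0,"az":0,"grip":1},
    {"tx":-0.007,"ty":-0.258,"tz":-0.02,"ax":0,"ay":0,"az":0,"grip":1}
  ]
}}

```text
time_s: 12.85
eef_pos: [469.4, -98.3, 129.4]
orientation: [-0.0, 1.0, 0.001, 0.0]
contact_force: [0.1, -0.5, 0.9]
opening: 1.002
gripper_force: 0.0
```

```bash
python3 - <<'E'
s=open("h.py").read(); s=s[:s.index("def ring")]
s+='''
from scipy.optimize import minimize
def ringmask(shape,K,T,p,h):
    a=np.linspace(0,2*np.pi,60,endpoint=False)
    def poly(r,z): return np.array([proj(K,T,[p[0]+r*np.cos(t),p[1]+r*np.sin(t),z]) for t in a])
    S=4; m=np.zeros((shape[0],shape[1]),np.uint8)
    F=lambda q:np.round((q)*16).astype(np.int32)
    hull=cv2.convexHull(np.vstack([poly(22,p[2]),poly(22,p[2]+h)]).astype(np.float32))[:,0]
    cv2.fillPoly(m,[F(hull)],255,cv2.LINE_AA,4)
    hm=[]
    for z in(p[2],p[2]+h):
        k=np.zeros_like(m); cv2.fillPoly(k,[F(poly(8.8,z))],255,cv2.LINE_AA,4); hm.append(k)
    return m/255.*(1-np.minimum(*hm)/255.)
def fitring(im,K,T,p0,h):
    f=im.astype(float)+1; sat=(f[:,:,0]-f[:,:,2])/f.sum(2)
    u,v=proj(K,T,p0).astype(int); w=60
    sl=(slice(max(v-w,0),v+w),slice(max(u-w,0),u+w))
    hi=np.percentile(sat[sl],80); lo=np.median(sat[sl][ringmask(im.shape,K,T,p0,h)[sl]>.9])
    g=np.clip((hi-sat)/(hi-lo),0,1)
    cost=lambda q:((g-ringmask(im.shape,K,T,[q[0],q[1],p0[2]],h))[sl]**2).mean()
    best=min(((cost([p0[0]+a,p0[1]+b]),p0[0]+a,p0[1]+b) for a in range(-12,13,3) for b in range(-12,13,3)))
    r=minimize(cost,best[1:],method="Nelder-Mead",options=dict(initial_simplex=[best[1:],[best[1]+2,best[2]],[best[1],best[2]+2]],xatol=.05))
    return r.x,r.fun,hi,lo
'''
open("h.py","w").write(s)
E
cat > m.py <<'E'
import sys
from h import *
np.set_printoptions(precision=2,suppress=True)
fn,x,y,h=sys.argv[1],*map(float,sys.argv[2:])
im,K,T=cam("wrist",fn+".png"); np.savez(fn+".npz",im=im,K=K,T=T); s=env.read_state(); print(s["time_s"],s["eef_pos"])
print(fitring(im,K,T,np.array([x,y,0.]),h))
E
python3 m.py med1 468.8 -100 14; python3 - <<'E'
from h import *
w=np.load("w1.npz"); print(fitring(w["im"],w["K"],w["T"],np.array([497,-277,0.]),22))
E
```

```text
12.9 [469.34 -98.33 129.35]
(array([467.14, -99.17]), np.float64(0.014347964353820788), np.float64(0.05537459283387622), np.float64(-0.0031446540880503146))
(array([ 495.70629883, -277.20654297]), np.float64(0.015065085589627023), np.float64(0.056140350877192984), np.float64(-0.0038461538461538464))
```

{"fn": "send_rows", "kwargs": {
  "commands": [
    {"tx":-0.0005,"ty":-0.001,"tz":-0.05,"ax":0,"ay":0,"az":0,"grip":1},
    {"tx":-0.0005,"ty":-0.001,"tz":-0.1,"ax":0,"ay":0,"az":0,"grip":1},
    {"tx":-0.0005,"ty":-0.001,"tz":-0.14,"ax":0,"ay":0,"az":0,"grip":0.85},
    {"tx":-0.0005,"ty":-0.001,"tz":-0.155,"ax":0,"ay":0,"az":0,"grip":0.7},
    {"tx":-0.0005,"ty":-0.001,"tz":-0.155,"ax":0,"ay":0,"az":0,"grip":0.6},
    {"tx":-0.0005,"ty":-0.001,"tz":-0.155,"ax":0,"ay":0,"az":0,"grip":0.4},
    {"tx":-0.0005,"ty":-0.001,"tz":-0.155,"ax":0,"ay":0,"az":0,"grip":0.4},
    {"tx":-0.0005,"ty":-0.001,"tz":-0.155,"ax":0,"ay":0,"az":0,"grip":0.4}
  ]
}}

```text
time_s: 13.9
eef_pos: [469.4, -100.7, 5.9]
orientation: [0.0, 1.0, 0.0, 0.001]
contact_force: [-0.8, 1.0, 7.8]
opening: 0.495
gripper_force: 26.1
```

{"fn": "send_rows", "kwargs": {
  "commands": [
    {"tx":0,"ty":0,"tz":0.06,"ax":0,"ay":0,"az":0,"grip":0.4},
    {"tx":0,"ty":0.05,"tz":0.12,"ax":0,"ay":0,"az":0,"grip":0.4},
    {"tx":0.0125,"ty":0.11,"tz":0.165,"ax":0,"ay":0,"az":0,"grip":0.4},
    {"tx":0.0125,"ty":0.18,"tz":0.165,"ax":0,"ay":0,"az":0,"grip":0.4},
    {"tx":0.0125,"ty":0.25,"tz":0.165,"ax":0,"ay":0,"az":0,"grip":0.4},
    {"tx":0.0125,"ty":0.32,"tz":0.165,"ax":0,"ay":0,"az":0,"grip":0.4},
    {"tx":0.0125,"ty":0.37,"tz":0.165,"ax":0,"ay":0,"az":0,"grip":0.4},
    {"tx":0.0125,"ty":0.388,"tz":0.165,"ax":0,"ay":0,"az":0,"grip":0.4}
  ]
}}

```text
time_s: 14.9
eef_pos: [478.1, 212.7, 137.3]
orientation: [-0.001, 1.0, 0.002, 0.0]
contact_force: [0.0, -0.2, -1.4]
opening: 0.497
gripper_force: 25.8
```

{"fn": "send_rows", "kwargs": {
  "commands": [
    {"tx":0,"ty":0,"tz":0,"ax":0,"ay":0,"az":0,"grip":0.4},
    {"tx":0,"ty":0,"tz":0,"ax":0,"ay":0,"az":0,"grip":0.4},
    {"tx":0,"ty":0,"tz":0,"ax":0,"ay":0,"az":0,"grip":0.4}
  ]
}}

```text
time_s: 15.28
eef_pos: [478.8, 208.0, 136.9]
orientation: [0.0, 1.0, -0.001, 0.0]
contact_force: [0.0, -0.2, -0.0]
opening: 0.495
gripper_force: 25.8
```

```bash
python3 - <<'E'
from h import *
np.set_printoptions(precision=2,suppress=True)
im,K,T=cam("wrist"); np.savez("h2.npz",im=im,K=K,T=T); s=env.read_state(); print(s["time_s"],s["eef_pos"],s["contact_force"])
a=np.load("h1.npz")["im"]
f=lambda im:cv2.resize(im[190:360,200:360],None,fx=2.5,fy=2.5,interpolation=cv2.INTER_CUBIC).astype(float)
b=np.hstack([f(a),f(im)])
cv2.imwrite("pics/h2.png",np.clip(b*1.6,0,255).astype(np.uint8)[:,:,::-1])
E
```

```text
15.325 [478.8  208.33 136.96] [ 0.27  0.32 -0.54]
```

View pics/h2.png

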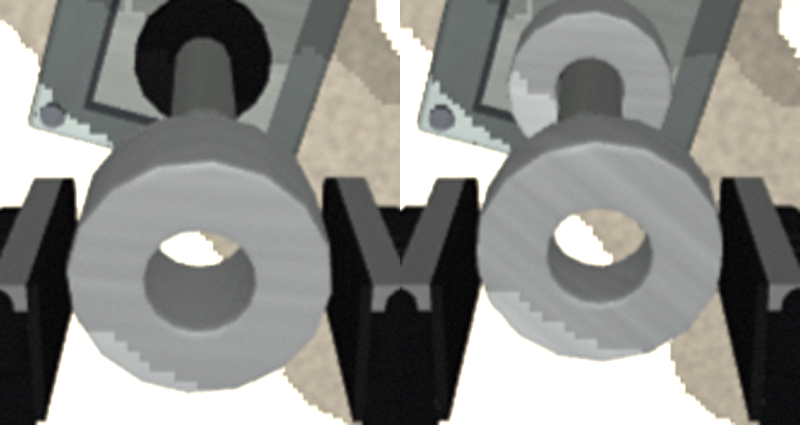

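{"fn": "send_rows", "kwargs": {
  "commands": [
    {"tx":0.001,"ty":0.0022,"tz":-0.015,"ax":0,"ay":0,"az":0,"grip":0.4},
    {"tx":0.001,"ty":0.0022,"tz":-0.03,"ax":0,"ay":0,"az":0,"grip":0.4},
    {"tx":0.001,"ty":0.0022,"tz":-0.034,"ax":0,"ay":0,"az":0,"grip":0.4},
    {"tx":0.001,"ty":0.0022,"tz":-0.036,"ax":0,"ay":0,"az":0,"grip":0.4},
    {"tx":0.001,"ty":0.0022,"tz":-0.038,"ax":0,"ay":0,"az":0,"grip":0.4},
    {"tx":0.001,"ty":0.0022,"tz":-0.04,"ax":0,"ay":0,"az":0,"grip":0.4},
    {"tx":0.001,"ty":0.0022,"tz":-0.042,"ax":0,"ay":0,"az":0,"grip":0.4},
    {"tx":0.001,"ty":0.0022,"tz":-0.043,"ax":0,"ay":0,"az":0,"grip":0.4}
  ]
}}

```text
time_s: 16.32
eef_pos: [479.4, 211.5, 102.5]
orientation: [0.0, 1.0, 0.0, 0.0]
contact_force: [-0.2, -0.4, -0.8]
opening: 0.492
gripper_force: 25.8
```

{"fn": "send_rows", "kwargs": {
  "commands": [
    {"tx":0,"ty":-0.001,"tz":-0.002,"ax":0,"ay":0,"az":0,"grip":0.4},
    {"tx":0,"ty":-0.001,"tz":-0.005,"ax":0,"ay":0,"az":0,"grip":0.4},
    {"tx":0,"ty":-0.001,"tz":-0.008,"ax":0,"ay":0,"az":0,"grip":0.4},
    {"tx":0,"ty":-0.001,"tz":-0.011,"ax":0,"ay":0,"az":0,"grip":0.4},
    {"tx":0,"ty":-0.001,"tz":-0.011,"ax":0,"ay":0,"az":0,"grip":0.4}
  ]
}}

```text
time_s: 16.95
eef_pos: [479.3, 210.6, 93.5]
orientation: [0.0, 1.0, 0.0, -0.0]
contact_force: [1.1, 0.3, -0.1]
opening: 0.493
gripper_force: 25.8
```

{"fn": "send_rows", "kwargs": {
  "commands": [
    {"tx":0.0005,"ty":0,"tz":-0.007,"ax":0,"ay":0,"az":0,"grip":0.4},
    {"tx":0.0005,"ty":0,"tz":-0.014,"ax":0,"ay":0,"az":0,"grip":0.4},
    {"tx":0.0005,"ty":0,"tz":-0.02,"ax":0,"ay":0,"az":0,"grip":0.4},
    {"tx":0.0005,"ty":0,"tz":-0.025,"ax":0,"ay":0,"az":0,"grip":0.4},
    {"tx":0.0005,"ty":0,"tz":-0.027,"ax":0,"ay":0,"az":0,"grip":0.4},
    {"tx":0.0005,"ty":0,"tz":-0.0285,"ax":0,"ay":0,"az":0,"grip":0.4},
    {"tx":0.0005,"ty":0,"tz":-0.0295,"ax":0,"ay":0,"az":0,"grip":0.4}
  ]
}}

```text
time_s: 17.82
eef_pos: [479.8, 210.8, 70.2]
orientation: [-0.0, 1.0, 0.0, 0.0]
contact_force: [0.0, 0.3, 0.1]
opening: 0.501
gripper_force: 25.8
```

{"fn": "send_rows", "kwargs": {
  "commands": [
    {"tx":0,"ty":0,"tz":-0.001,"ax":0,"ay":0,"az":0,"grip":0.4},
    {"tx":0,"ty":0,"tz":-0.002,"ax":0,"ay":0,"az":0,"grip":0.4},
    {"tx":0,"ty":0,"tz":-0.003,"ax":0,"ay":0,"az":0,"grip":0.4},
    {"tx":0,"ty":0,"tz":-0.003,"ax":0,"ay":0,"az":0,"grip":0.4}
  ]
}}

```text
time_s: 18.32
eef_pos: [479.9, 210.8, 68.0]
orientation: [-0.0, 1.0, 0.0, 0.0]
contact_force: [-0.8, 0.2, 4.5]
opening: 0.492
gripper_force: 26.2
```

{"fn": "send_rows", "kwargs": {
  "commands": [
    {"tx":0,"ty":0,"tz":0,"ax":0,"ay":0,"az":0,"grip":0.6},
    {"tx":0,"ty":0,"tz":0,"ax":0,"ay":0,"az":0,"grip":0.75},
    {"tx":0,"ty":0,"tz":0.002,"ax":0,"ay":0,"az":0,"grip":0.85},
    {"tx":0,"ty":0,"tz":0.02,"ax":0,"ay":0,"az":0,"grip":0.9},
    {"tx":0,"ty":0,"tz":0.06,"ax":0,"ay":0,"az":0,"grip":1},
    {"tx":0,"ty":0,"tz":0.1,"ax":0,"ay":0,"az":0,"grip":1},
    {"tx":0.03,"ty":-0.06,"tz":0.105,"ax":0,"ay":0,"az":0,"grip":1},
    {"tx":0.06,"ty":-0.13,"tz":0.105,"ax":0,"ay":0,"az":0,"grip":1}
  ]
}}

```text
time_s: 19.32
eef_pos: [529.0, 107.0, 153.8]
orientation: [-0.001, 1.0, 0.002, 0.002]
contact_force: [0.6, -0.2, 0.4]
opening: 0.998
gripper_force: 0.0
```

{"fn": "send_rows", "kwargs": {
  "commands": [
    {"tx":0.03,"ty":-0.065,"tz":0,"ax":0,"ay":0,"az":0,"grip":1},
    {"tx":0.06,"ty":-0.13,"tz":0,"ax":0,"ay":0,"az":0,"grip":1},
    {"tx":0.09,"ty":-0.2,"tz":0,"ax":0,"ay":0,"az":0,"grip":1},
    {"tx":0.12,"ty":-0.26,"tz":-0.02,"ax":0,"ay":0,"az":0,"grip":1},
    {"tx":0.14,"ty":-0.31,"tz":-0.034,"ax":0,"ay":0,"az":0,"grip":1},
    {"tx":0.146,"ty":-0.335,"tz":-0.034,"ax":0,"ay":0,"az":0,"grip":1},
    {"tx":0.146,"ty":-0.335,"tz":-0.034,"ax":0,"ay":0,"az":0,"grip":1},
    {"tx":0.146,"ty":-0.335,"tz":-0.034,"ax":0,"ay":0,"az":0,"grip":1}
  ]
}}

```text
time_s: 20.32
eef_pos: [644.7, -158.7, 125.4]
orientation: [-0.001, 1.0, 0.002, 0.0]
contact_force: [0.0, 1.5, 1.1]
opening: 1.001
gripper_force: 0.0
```

```bash
python3 m.py thin1 645 -161 8
```

```text
20.375 [ 644.69 -158.53  125.36]
(array([ 647.2, -159. ]), np.float64(0.013749015120690097), np.float64(0.055776892430278883), np.float64(-0.0033444816053511705))
```

{"fn": "send_rows", "kwargs": {
  "commands": [
    {"tx":0.0056,"ty":-0.0006,"tz":-0.05,"ax":0,"ay":0,"az":0,"grip":0.65},
    {"tx":0.0056,"ty":-0.0006,"tz":-0.1,"ax":0,"ay":0,"az":0,"grip":0.65},
    {"tx":0.0056,"ty":-0.0006,"tz":-0.13,"ax":0,"ay":0,"az":0,"grip":0.65},
    {"tx":0.0056,"ty":-0.0006,"tz":-0.13,"ax":0,"ay":0,"az":0,"grip":0.65},
    {"tx":0.0056,"ty":-0.0006,"tz":-0.14,"ax":0,"ay":0,"az":0,"grip":0.65},
    {"tx":0.0056,"ty":-0.0006,"tz":-0.15,"ax":0,"ay":0,"az":0,"grip":0.65},
    {"tx":0.0056,"ty":-0.0006,"tz":-0.153,"ax":0,"ay":0,"az":0,"grip":0.65},
    {"tx":0.0056,"ty":-0.0006,"tz":-0.153,"ax":0,"ay":0,"az":0,"grip":0.65}
  ]
}}

```text
time_s: 21.38
eef_pos: [649.1, -161.8, 2.2]
orientation: [0.0, 1.0, 0.0, 0.0]
contact_force: [0.1, 0.1, 0.7]
opening: 0.646
gripper_force: 0.0
```

{"fn": "send_rows", "kwargs": {
  "commands": [
    {"tx":0,"ty":0.0025,"tz":-0.001,"ax":0,"ay":0,"az":0,"grip":0.62},
    {"tx":0,"ty":0.0025,"tz":-0.002,"ax":0,"ay":0,"az":0,"grip":0.62},
    {"tx":0,"ty":0.0025,"tz":-0.003,"ax":0,"ay":0,"az":0,"grip":0.62},
    {"tx":0,"ty":0.0025,"tz":-0.003,"ax":0,"ay":0,"az":0,"grip":0.62}
  ]
}}

```text
time_s: 21.88
eef_pos: [648.9, -159.8, -0.3]
orientation: [0.0, 1.0, 0.0, -0.0]
contact_force: [0.4, -0.0, -1.1]
opening: 0.621
gripper_force: 0.0
```

{"fn": "send_rows", "kwargs": {
  "commands": [
    {"tx":0,"ty":0,"tz":0,"ax":0,"ay":0,"az":0,"grip":0.55},
    {"tx":0,"ty":0,"tz":0,"ax":0,"ay":0,"az":0,"grip":0.4},
    {"tx":0,"ty":0,"tz":0,"ax":0,"ay":0,"az":0,"grip":0.4},
    {"tx":0,"ty":0,"tz":0,"ax":0,"ay":0,"az":0,"grip":0.4}
  ]
}}

```text
time_s: 22.38
eef_pos: [649.1, -159.8, 0.1]
orientation: [0.0, 1.0, 0.0, 0.0]
contact_force: [-1.4, 0.6, 5.9]
opening: 0.492
gripper_force: 25.2
```

{"fn": "send_rows", "kwargs": {
  "commands": [
    {"tx":0,"ty":0,"tz":0.05,"ax":0,"ay":0,"az":0,"grip":0.4},
    {"tx":0,"ty":0.01,"tz":0.11,"ax":0,"ay":0,"az":0,"grip":0.4},
    {"tx":-0.03,"ty":0.07,"tz":0.165,"ax":0,"ay":0,"az":0,"grip":0.4},
    {"tx":-0.06,"ty":0.13,"tz":0.165,"ax":0,"ay":0,"az":0,"grip":0.4},
    {"tx":-0.09,"ty":0.195,"tz":0.165,"ax":0,"ay":0,"az":0,"grip":0.4},
    {"tx":-0.12,"ty":0.26,"tz":0.165,"ax":0,"ay":0,"az":0,"grip":0.4},
    {"tx":-0.15,"ty":0.325,"tz":0.165,"ax":0,"ay":0,"az":0,"grip":0.4},
    {"tx":-0.18,"ty":0.39,"tz":0.165,"ax":0,"ay":0,"az":0,"grip":0.4}
  ]
}}

```text
time_s: 23.38
eef_pos: [504.2, 153.8, 131.7]
orientation: [-0.0, 1.0, 0.0, 0.0]
contact_force: [0.6, 1.1, -0.3]
opening: 0.488
gripper_force: 25.5
```

{"fn": "send_rows", "kwargs": {
  "commands": [
    {"tx":-0.025,"ty":0.055,"tz":0,"ax":0,"ay":0,"az":0,"grip":0.4},
    {"tx":-0.032,"ty":0.07,"tz":0,"ax":0,"ay":0,"az":0,"grip":0.4},
    {"tx":-0.032,"ty":0.073,"tz":0,"ax":0,"ay":0,"az":0,"grip":0.4},
    {"tx":-0.032,"ty":0.073,"tz":0,"ax":0,"ay":0,"az":0,"grip":0.4},
    {"tx":-0.032,"ty":0.073,"tz":0,"ax":0,"ay":0,"az":0,"grip":0.4}
  ]
}}

```text
time_s: 24.0
eef_pos: [480.2, 209.0, 131.6]
orientation: [0.0, 1.0, -0.001, 0.0]
contact_force: [0.2, 0.1, 0.9]
opening: 0.487
gripper_force: 25.5
```

```bash
python3 - <<'E'
from h import *
np.set_printoptions(precision=2,suppress=True)
im,K,T=cam("wrist"); np.savez("h3.npz",im=im,K=K,T=T); s=env.read_state(); print(s["time_s"],s["eef_pos"],s["contact_force"],s["opening"])
p=s["eef_pos"]; print(proj(K,T,p+[0,0,8]),proj(K,T,p+[-22,0,8]),proj(K,T,p+[22,0,8]))
b=cv2.resize(im[190:360,180:380],None,fx=3.5,fy=3.5,interpolation=cv2.INTER_CUBIC).astype(float)
cv2.imwrite("pics/h3.png",np.clip(b*1.6,0,255).astype(np.uint8)[:,:,::-1])
E
```

```text
24.05 [480.07 209.25 131.62] [-0.3  -0.61 -0.82] 0.4905053858066321
[279.32 289.05] [279.42 332.72] [279.21 241.48]
```

View pics/h3.png

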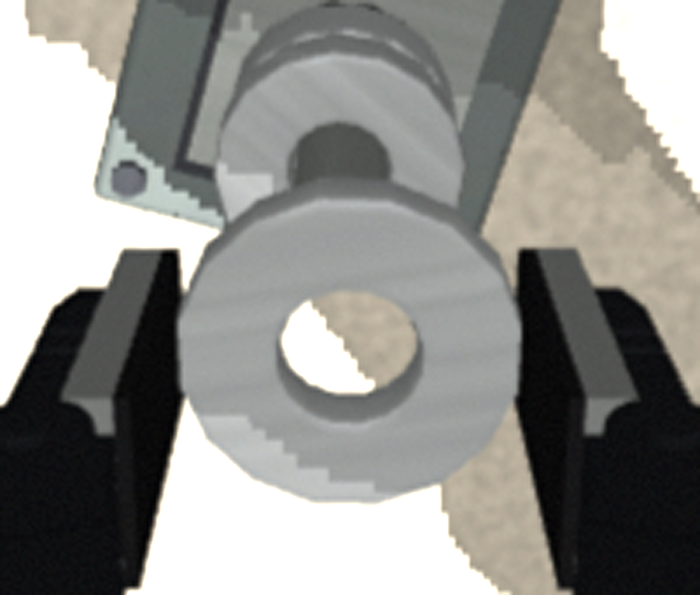

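{"fn": "send_rows", "kwargs": {
  "commands": [
    {"tx":-0.0006,"ty":0.001,"tz":-0.018,"ax":0,"ay":0,"az":0,"grip":0.4},
    {"tx":-0.0006,"ty":0.001,"tz":-0.032,"ax":0,"ay":0,"az":0,"grip":0.4},
    {"tx":-0.0006,"ty":0.001,"tz":-0.036,"ax":0,"ay":0,"az":0,"grip":0.4},
    {"tx":-0.0006,"ty":0.001,"tz":-0.038,"ax":0,"ay":0,"az":0,"grip":0.4},
    {"tx":-0.0006,"ty":0.001,"tz":-0.039,"ax":0,"ay":0,"az":0,"grip":0.4},
    {"tx":-0.0006,"ty":0.001,"tz":-0.04,"ax":0,"ay":0,"az":0,"grip":0.4},
    {"tx":-0.0006,"ty":0.001,"tz":-0.041,"ax":0,"ay":0,"az":0,"grip":0.4},
    {"tx":-0.0006,"ty":0.001,"tz":-0.041,"ax":0,"ay":0,"az":0,"grip":0.4}
  ]
}}

```text
time_s: 25.05
eef_pos: [479.0, 211.5, 99.0]
orientation: [-0.0, 1.0, 0.0, 0.0]
contact_force: [0.0, -0.2, -0.6]
opening: 0.494
gripper_force: 25.5
```

Correct +0.6 x, -0.8 y, then descend through the arbor top.

{"fn": "send_rows", "kwargs": {
  "commands": [
    {"tx":0.0007,"ty":-0.001,"tz":0,"ax":0,"ay":0,"az":0,"grip":0.4},
    {"tx":0.0007,"ty":-0.001,"tz":-0.002,"ax":0,"ay":0,"az":0,"grip":0.4},
    {"tx":0.0007,"ty":-0.001,"tz":-0.004,"ax":0,"ay":0,"az":0,"grip":0.4},
    {"tx":0.0007,"ty":-0.001,"tz":-0.006,"ax":0,"ay":0,"az":0,"grip":0.4},
    {"tx":0.0007,"ty":-0.001,"tz":-0.008,"ax":0,"ay":0,"az":0,"grip":0.4},
    {"tx":0.0007,"ty":-0.001,"tz":-0.01,"ax":0,"ay":0,"az":0,"grip":0.4},
    {"tx":0.0007,"ty":-0.001,"tz":-0.01,"ax":0,"ay":0,"az":0,"grip":0.4}
  ]
}}

```text
time_s: 25.92
eef_pos: [479.4, 210.6, 90.8]
orientation: [0.0, 1.0, 0.0, -0.0]
contact_force: [-0.5, 0.4, -0.2]
opening: 0.491
gripper_force: 25.5
```

{"fn": "send_rows", "kwargs": {
  "commands": [
    {"tx":0,"ty":0,"tz":-0.006,"ax":0,"ay":0,"az":0,"grip":0.4},
    {"tx":0,"ty":0,"tz":-0.011,"ax":0,"ay":0,"az":0,"grip":0.4},
    {"tx":0,"ty":0,"tz":-0.015,"ax":0,"ay":0,"az":0,"grip":0.4},
    {"tx":0,"ty":0,"tz":-0.016,"ax":0,"ay":0,"az":0,"grip":0.4},
    {"tx":0,"ty":0,"tz":-0.017,"ax":0,"ay":0,"az":0,"grip":0.4},
    {"tx":0,"ty":0,"tz":-0.018,"ax":0,"ay":0,"az":0,"grip":0.4},
    {"tx":0,"ty":0,"tz":-0.0185,"ax":0,"ay":0,"az":0,"grip":0.4},
    {"tx":0,"ty":0,"tz":-0.0185,"ax":0,"ay":0,"az":0,"grip":0.4}
  ]
}}

```text
time_s: 26.92
eef_pos: [479.5, 210.6, 76.2]
orientation: [0.0, 1.0, 0.0, 0.0]
contact_force: [1.2, -0.2, 0.5]
opening: 0.495
gripper_force: 25.5
```

{"fn": "send_rows", "kwargs": {
  "commands": [
    {"tx":0,"ty":0,"tz":-0.001,"ax":0,"ay":0,"az":0,"grip":0.4},
    {"tx":0,"ty":0,"tz":-0.002,"ax":0,"ay":0,"az":0,"grip":0.4},
    {"tx":0,"ty":0,"tz":-0.002,"ax":0,"ay":0,"az":0,"grip":0.4}
  ]
}}

```text
time_s: 27.3
eef_pos: [479.6, 210.7, 74.8]
orientation: [-0.0, 1.0, 0.0, 0.0]
contact_force: [-0.9, -1.0, 4.4]
opening: 0.496
gripper_force: 26.0
```

{"fn": "send_rows", "kwargs": {
  "commands": [
    {"tx":0,"ty":0,"tz":0,"ax":0,"ay":0,"az":0,"grip":0.6},
    {"tx":0,"ty":0,"tz":0,"ax":0,"ay":0,"az":0,"grip":0.75},
    {"tx":0,"ty":0,"tz":0.002,"ax":0,"ay":0,"az":0,"grip":0.8},
    {"tx":0,"ty":0,"tz":0.02,"ax":0,"ay":0,"az":0,"grip":0.8},
    {"tx":0,"ty":0,"tz":0.05,"ax":0,"ay":0,"az":0,"grip":0.6},
    {"tx":0,"ty":0,"tz":0.05,"ax":0,"ay":0,"az":0,"grip":0.28},
    {"tx":0,"ty":0,"tz":0.05,"ax":0,"ay":0,"az":0,"grip":0.28},
    {"tx":0,"ty":0,"tz":0.05,"ax":0,"ay":0,"az":0,"grip":0.28}
  ]
}}

```text
time_s: 28.3
eef_pos: [479.1, 210.4, 114.1]
orientation: [0.0, 1.0, 0.0, -0.0]
contact_force: [0.5, 0.2, 0.1]
opening: 0.275
gripper_force: 0.0
```

{"fn": "send_rows", "kwargs": {
  "commands": [
    {"tx":0,"ty":0,"tz":-0.01,"ax":0,"ay":0,"az":0,"grip":0.28},
    {"tx":0,"ty":0,"tz":-0.02,"ax":0,"ay":0,"az":0,"grip":0.28},
    {"tx":0,"ty":0,"tz":-0.028,"ax":0,"ay":0,"az":0,"grip":0.28},
    {"tx":0,"ty":0,"tz":-0.031,"ax":0,"ay":0,"az":0,"grip":0.28},
    {"tx":0,"ty":0,"tz":-0.033,"ax":0,"ay":0,"az":0,"grip":0.28},
    {"tx":0,"ty":0,"tz":-0.034,"ax":0,"ay":0,"az":0,"grip":0.28}
  ]
}}

```text
time_s: 29.05
eef_pos: [479.6, 210.7, 87.4]
orientation: [-0.0, 1.0, 0.0, 0.0]
contact_force: [0.1, 0.2, 0.9]
opening: 0.279
gripper_force: 0.0
```

{"fn": "send_rows", "kwargs": {
  "commands": [
    {"tx":0,"ty":0,"tz":-0.0015,"ax":0,"ay":0,"az":0,"grip":0.28},
    {"tx":0,"ty":0,"tz":-0.003,"ax":0,"ay":0,"az":0,"grip":0.28},
    {"tx":0,"ty":0,"tz":-0.0045,"ax":0,"ay":0,"az":0,"grip":0.28},
    {"tx":0,"ty":0,"tz":-0.006,"ax":0,"ay":0,"az":0,"grip":0.28},
    {"tx":0,"ty":0,"tz":-0.0075,"ax":0,"ay":0,"az":0,"grip":0.28},
    {"tx":0,"ty":0,"tz":-0.009,"ax":0,"ay":0,"az":0,"grip":0.28}
  ]
}}

```text
time_s: 29.8
eef_pos: [479.7, 210.7, 80.4]
orientation: [-0.0, 1.0, 0.0, 0.0]
contact_force: [-1.1, -0.2, 4.6]
opening: 0.282
gripper_force: 2.6
```

{"fn": "send_rows", "kwargs": {
  "commands": [
    {"tx":0,"ty":0,"tz":-0.001,"ax":0,"ay":0,"az":0,"grip":0.28},
    {"tx":0,"ty":0,"tz":-0.002,"ax":0,"ay":0,"az":0,"grip":0.28},
    {"tx":0,"ty":0,"tz":-0.003,"ax":0,"ay":0,"az":0,"grip":0.28},
    {"tx":0,"ty":0,"tz":-0.004,"ax":0,"ay":0,"az":0,"grip":0.28},
    {"tx":0,"ty":0,"tz":-0.005,"ax":0,"ay":0,"az":0,"grip":0.28},
    {"tx":0,"ty":0,"tz":-0.006,"ax":0,"ay":0,"az":0,"grip":0.28}
  ]
}}

```text
time_s: 30.55
eef_pos: [479.7, 210.7, 75.6]
orientation: [-0.0, 1.0, 0.0, 0.0]
contact_force: [-1.6, -0.7, 4.4]
opening: 0.282
gripper_force: 2.6
```

{"fn": "send_rows", "kwargs": {
  "commands": [
    {"tx":0,"ty":0,"tz":-0.001,"ax":0,"ay":0,"az":0,"grip":0.28},
    {"tx":0,"ty":0,"tz":-0.002,"ax":0,"ay":0,"az":0,"grip":0.28},
    {"tx":0,"ty":0,"tz":-0.003,"ax":0,"ay":0,"az":0,"grip":0.28},
    {"tx":0,"ty":0,"tz":-0.004,"ax":0,"ay":0,"az":0,"grip":0.28}
  ]
}}

```text
time_s: 31.05
eef_pos: [479.7, 210.7, 72.4]
orientation: [-0.0, 1.0, 0.0, 0.0]
contact_force: [-0.1, -1.0, 5.8]
opening: 0.282
gripper_force: 2.6
```

{"fn": "send_rows", "kwargs": {
  "commands": [
    {"tx":0,"ty":0,"tz":-0.001,"ax":0,"ay":0,"az":0,"grip":0.28},
    {"tx":0,"ty":0,"tz":-0.002,"ax":0,"ay":0,"az":0,"grip":0.28},
    {"tx":0,"ty":0,"tz":-0.0025,"ax":0,"ay":0,"az":0,"grip":0.28}
  ]
}}

```text
time_s: 31.42
eef_pos: [480.1, 210.8, 71.6]
orientation: [-0.0, 1.0, 0.0, 0.001]
contact_force: [-5.7, -3.2, 24.0]
opening: 0.279
gripper_force: 11.8
```

{"fn": "send_rows", "kwargs": {
  "commands": [
    {"tx":0,"ty":0,"tz":0.0006,"ax":0,"ay":0,"az":0,"grip":0.28},
    {"tx":0,"ty":0,"tz":0.0006,"ax":0,"ay":0,"az":0,"grip":0.28}
  ]
}}

```text
time_s: 31.68
eef_pos: [479.9, 210.8, 71.7]
orientation: [-0.0, 1.0, 0.0, 0.001]
contact_force: [-2.9, -2.1, 16.1]
opening: 0.28
gripper_force: 7.8
```

Now 16 N; hold it for over a second.

{"fn": "send_rows", "kwargs": {
  "commands": [
    {"tx":0,"ty":0,"tz":-0.0001,"ax":0,"ay":0,"az":0,"grip":0.28},
    {"tx":0,"ty":0,"tz":-0.0001,"ax":0,"ay":0,"az":0,"grip":0.28},
    {"tx":0,"ty":0,"tz":-0.0001,"ax":0,"ay":0,"az":0,"grip":0.28},
    {"tx":0,"ty":0,"tz":-0.0001,"ax":0,"ay":0,"az":0,"grip":0.28},
    {"tx":0,"ty":0,"tz":-0.0001,"ax":0,"ay":0,"az":0,"grip":0.28},
    {"tx":0,"ty":0,"tz":-0.0001,"ax":0,"ay":0,"az":0,"grip":0.28},
    {"tx":0,"ty":0,"tz":-0.0001,"ax":0,"ay":0,"az":0,"grip":0.28},
    {"tx":0,"ty":0,"tz":-0.0001,"ax":0,"ay":0,"az":0,"grip":0.28}
  ]
}}

```text
time_s: 32.67
eef_pos: [480.0, 210.8, 71.7]
orientation: [-0.0, 1.0, 0.0, 0.001]
contact_force: [-3.4, -2.9, 17.3]
opening: 0.277
gripper_force: 8.3
```

{"fn": "send_rows", "kwargs": {
  "commands": [
    {"tx":0,"ty":0,"tz":0,"ax":0,"ay":0,"az":0,"grip":0.28},
    {"tx":0,"ty":0,"tz":0.002,"ax":0,"ay":0,"az":0,"grip":0.28},
    {"tx":0,"ty":0,"tz":0.01,"ax":0,"ay":0,"az":0,"grip":0.28},
    {"tx":0,"ty":0,"tz":0.04,"ax":0,"ay":0,"az":0,"grip":0.3},
    {"tx":0,"ty":0,"tz":0.1,"ax":0,"ay":0,"az":0,"grip":0.5},
    {"tx":0,"ty":0,"tz":0.12,"ax":0,"ay":0,"az":0,"grip":0.8},
    {"tx":0,"ty":0,"tz":0.12,"ax":0,"ay":0,"az":0,"grip":1},
    {"tx":0,"ty":0,"tz":0.12,"ax":0,"ay":0,"az":0,"grip":1}
  ]
}}

```text
time_s: 33.67
eef_pos: [478.8, 210.2, 165.3]
orientation: [0.001, 1.0, 0.0, -0.001]
contact_force: [0.3, -1.2, -0.2]
opening: 1.003
gripper_force: 0.0
```

```bash
python3 - <<'E'
from h import *
im,K,T=cam("wrist"); print(env.read_state()["eef_pos"])
b=cv2.resize(im[140:300,200:340],None,fx=3.7,fy=3.7,interpolation=cv2.INTER_CUBIC).astype(float)
cv2.imwrite("pics/end.png",np.clip(b*1.6,0,255).astype(np.uint8)[:,:,::-1])
c=np.array([479.,210.5])
for z in(72,64,50,28): print(z,proj(K,T,[*c,z]))
for k in("scene",):
    im,K,T=cam(k); 
    for n,z in(("arb top",98),("ring top",72),("collar",28)): print(n,proj(K,T,[*c,z]))
    u,v=proj(K,T,[*c,72]).astype(int); print(cv2.cvtColor(im,cv2.COLOR_RGB2GRAY)[v-20:v+30,u].tolist())
E
```

```text
[478.71840575 210.16816794 165.11925311]
72 [279.00626757 215.79148792]
64 [279.00383769 212.39614233]
50 [278.99991759 206.91847611]
28 [278.99448785 199.33135964]
arb top [290.02496087 163.73137169]
ring top [289.92861401 171.54941434]
collar [289.77127443 184.31669666]
[160, 160, 159, 155, 136, 113, 101, 91, 80, 69, 66, 71, 78, 79, 74, 70, 69, 67, 68, 67, 67, 70, 81, 89, 90, 84, 80, 78, 76, 75, 76, 78, 77, 75, 75, 75, 71, 59, 49, 58, 73, 77, 76, 69, 59, 58, 60, 62, 63, 68]
```

```bash
python3 -c "
from station import env
print(env.finish_job())"
```

```text
the job is handed in; nothing more can be done
None
```

The job is handed in at about 34 s. All three rings are on the arbor, thick, middle, thin from below. The collar was pushed to its hard stop and held for just over a second at about 17 N (briefly 24 N), then released. I had used my 10 picture views, so the final stack is confirmed only by force and height readings; no verdict came back.

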